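Hang the rinse basket on its side hooks and close the keeper

ROBOT

A 7-joint arm with a two-finger parallel gripper is mounted at the origin on a cart in front of the work surface, level with it; the furniture and walls round the work are solid. World frame = base frame: x ahead of the robot, y to its left, z up, the work surface at z = 0. Lengths are in m, angles in rad, forces in N, time in s.
With the tool pointing down it reaches from about 0.4 to 0.9 m from the base axis. Payload 5.5 kg.
Tool frame: the origin (TCP) lies on the centre line of the jaws, within the pads' length; the fingertips stand 19 mm ahead of it and the grasp point (between the pads) is the TCP (tip_reach is the distance from the TCP to the fingertips, in m); y points along the fingers, x is the direction in which the jaws open and shut, and the axes are right-handed (so a half turn about y gives the same grasp; the last joint's range is limited). The gripper opens to 85 mm and grips with 20 to 120 N. Pads are 22 mm wide; open, the fingers measure 114 mm over their backs; the gripper's body (76 mm by 85 mm) begins 54 mm behind the grasp point. The pads swing forward as they close: fully open they stand 13 mm farther back than shut.
Start: joints at [1.588, 0.501, -0.427, 1.55, 0.221, 1.138, -0.21], TCP at [0.158, -0.63, 0.25] pointing down, gripper open.
Joint ranges: [-2.88, 2.88], [-0.31, 2.03], [-1.54, 1.56], [0.2, 2.42], [-1.41, 4.55], [0.19, 2.02], [-2.57, 2.57]. Speed limits (rad/s): [2.57, 2.57, 3.14, 3.14, 3.14, 3.14, 3.14].

INTERFACE

Orientations are given as a unit quaternion [w, x, y, z].
In Python, from cell import * gives the robot as it stands. The module is installed in compiled form; this text tells all that it offers.
- The arm moves only by the tool move_arm, never from a script. Its argument "steps" is a list of rows, each a list of 7 numbers: the shift along the tool's x, y, z each as a share of 0.4 m, from -1 to 1, then the turn, a rotation vector about the tool's x, y, z each as a share of 60 degrees, from -1 to 1, then the closure, from -1 (fully open) to 1 (shut). In form: [[x, y, z, wx, wy, wz, fingers], ...]. A call has 1 to 12 rows; each row is the pose to reach, as a shift and turn from the pose commanded when the call began, along the tool's axes at that moment; what a row does not reach only later rows make up. A row lasts 1/12 s, in which the tool goes at most 41.7 mm and 7.16 degrees, less where a joint would pass 70% of its speed; a pose out of reach is approached as far as the arm can. A call with a number of a shift or a turn outside -1 to 1 is refused whole. A call with a gripper value outside its range is refused whole. The fingers move at their own pace and stop on an object; "squeeze" is the grip in N (left out, the last holds). Time passes only in rows, so rows that repeat a pose let the fingers close. It gives the time, the measured TCP pose, the force and the opening at its end, in the units of the state.
- state(): the state, without advancing time (a new reading comes with each control period).
- grab_frame(name): name is "scene" or "top" or "wrist"; returns the picture (400x640x3 uint8, red, green, blue); there is no depth.
- camera_params(name): a dict with "fx", "fy", "cx", "cy" (pixels), "pose" (4x4, takes a point from camera to world coordinates). Camera axes: x right, y up, looking along -z (the intrinsics and any distortion apply to the point x, -y, -z); pixel columns grow to the right and rows downward; lengths in m; the calibration is good to about 2 mm. A picture is of the moment at which its call begins: read the wrist's pose just before it. camera_params takes no time and is no camera call; for the wrist camera it gives the pose at the moment of the call.
- job_done(): hands the job in, once; it reports no verdict.
Trained networks look in the newest picture that a camera, given by its name, has taken for a name from the list of things; names that differ only in an ending like _2 or _b are one class to them, and where a whole thing is asked for, a point or a joint stands for the part that bears it (a point fixed in the world has none). Each returns a list of dicts, best first, with "score" (0 to 1); they miss things now and then, are a little off and sometimes report something else, mostly with a low value. They report only what shows in the picture. A call takes as long as a camera call.
- search_frame(camera, label): "centre" ([column, row] in pixels, amid what is visible of it).
- outline_of(camera, label): "mask" (400x640 bool, what is visible of it) and "centre" ([column, row] in pixels, amid what is visible of it).
The state is a dict: "t": time; "q": joint angles; "joint_vel": joint speeds; "joint_efforts": joint torques, N m; "tool_pos": TCP position; "ee_rot": TCP orientation; "force": force on the tool from outside, world axes, zero at the start; "wrist_torque": the same for the moment, N m; "width": opening from 0.0 (shut) to 1.0 (fully open).
Only numpy, scipy, OpenCV 4.12 (cv2) and the standard library are available. Lean on these libraries where they do the work, as an engineer would, in place of code of your own. Each camera call takes 0.05 s, during which the arm holds its last target.

TASK

Without lifting it, push the rinse basket along the stand's loading shelf and off the far end, until both its side pins drop into the throats of the two side-opening hooks and it hangs freely. Then swing the keeper arm fully home over the seated right-hand pin. Do not shift the beaker or the blue pot.

Things in the scene. Friction and masses are not known exactly. Their poses are not given: they have to be found in the camera images.
- stand: Fixed hanging stand, grey base 245 x 150 mm. Origin at bench height (z=0); x points from the open loading end (robot side) to the hooks, y left, z up. Two upright hook plates (y = 58 to 66 mm on either side, x = -15 to 85 mm, tops 153 mm up) stand beyond a loading shelf. Other points below give places in this frame (mm).
- shelf_end (a point): Middle of the far end of the loading shelf, on its top (x = -6, y = 0, 75 mm up in the stand's frame). The shelf runs from here 119 mm towards the stand's -x; low lips at its sides, inner faces at y = +-62, 12 mm high.
- seat_left (a point): Left hook: axis of a pin resting in its throat (x = 50, y = 62, 104 mm up). The hook opens to -x: mouth from x = -15, between a lower lip (top 118 mm up) and an upper jaw (underside 138 mm up). At x = 43 the lip ends in the throat, 14 mm wide, floor 100 mm up, back wall at x = 57.
- seat_right (a point): The same for the right hook (x = 50, y = -62, 104 mm up), same shape.
- basket: Loose open basket, perforated steel, 90 (x) x 100 (y) x 60 mm high, about 0.25 kg; origin at the centre of its underside, z up. An 8 mm round pin sticks out of each side (along y), 50 mm above the underside, out to y = 82 mm. Starts upright on the shelf, pins before the hook mouths and 3 mm above the lower lips. Push its rear wall (x = -45) squarely near pin height.
- pin_left (a point): Point on the axis of the basket's left (+y) pin, 62 mm from the basket's middle, where it lies in the hook plate.
- pin_right (a point): The same for the right (-y) pin.
- keeper (a joint): Keeper arm outside the right hook plate, turning on an upright axis at x = 74, y = -74 (stand's frame, mm). 0 = open, arm pointing along the stand's -y; turns clockwise seen from above; 1.571 rad = closed on its stop, arm pointing to the stand's -x, 5 mm above the seated pin. Stays where left; about 1 N at the peg moves it. Starts at 0 to 0.3.
- keeper_peg (a point): The upright black peg (10 mm thick) on the end of the keeper arm, 45 mm from the arm's axis, to be pushed; this point is on its axis, 133 mm up; the peg's top is 145 mm up, the arm itself is 113 to 121 mm up.
- beaker: Clear beaker 55 mm across, 70 mm high, standing on the bench near its front edge, to the right of the stand; origin at the centre of its foot. Leave it alone.
- blue_pot: Round pot 74 mm across, 46 mm high, standing between the stand and the analyser; origin at the centre of its foot. Leave it alone.

How it is judged:
By the outcome, as a careful person would: the job done as asked, in the order asked, and still so for the second after the job is handed in, with the robot touching nothing.
It also fails if it takes over 59 s, if anything falls off the work surface, if the arm or the gripper's body presses on something with over 40 N, if the wrist force passes 120 N, or if a joint passes its speed limit or range.

## Working session

There is one attempt and no reset: what is moved stays moved. The work goes in short steps, Python scripts to look and compute and a tool call to move; the robot and the scene stay as the last step left them, time stands still between calls to the robot, and variables do not carry over. Pictures are saved under pics/ and viewed, and the job is handed in when it is done.

Besides the shell and the picture viewer there is one more tool, called as name([rows], argument=value, ...), one row to a line, values as JSON. move_arm: Moves the arm, as the interface text tells. Its arguments: {"type":"object","properties":{"steps":{"type":"array"},"squeeze":{"type":"number"}},"required":["steps"]}

```bash
mkdir -p pics; python3 - <<'E'
from cell import *
import cv2
print(state())
for n in ["scene","top"]:
    f=grab_frame(n); cv2.imwrite(f"pics/{n}0.png",f[:,:,::-1])
    p=camera_params(n); print(n,p)
    for l in ["stand","basket","keeper_peg","keeper","pin_left","pin_right","beaker","blue_pot","shelf_end","seat_left","seat_right"]:
        try: print(l,[(d['score'],d['centre']) for d in search_frame(n,l)][:2])
        except Exception as e: print(l,e)
print(state()['t'])
E
```

```text
{'t': 0.0, 'q': array([ 1.58822197,  0.501851  , -0.42676446,  1.55147617,  0.22079119,
        1.13831931, -0.21027407]), 'joint_vel': array([ 1.98308117e-03, -9.22223913e-04,  3.59314574e-04, -5.88859771e-05,
       -1.44409718e-03,  1.70041687e-03, -5.31994142e-04]), 'joint_efforts': array([ 6.41117367e-04, -5.69523561e+01, -5.81552312e+00, -2.80944693e+01,
        1.07595837e-02,  1.20735125e-02, -2.67025212e-05]), 'tool_pos': array([ 0.15792643, -0.6298235 ,  0.2492441 ]), 'ee_rot': array([ 0.55798128, -0.55708074,  0.43546913, -0.43437838]), 'force': array([ 0.264951  ,  0.34341797, -0.19733414]), 'wrist_torque': array([-0.01903893,  0.01343118,  0.03688383]), 'width': 0.9989804228681693}
scene {'fx': 470.9114559920994, 'fy': 470.9114559920994, 'cx': 317.79390251372695, 'cy': 199.288477445493, 'pose': array([[-0.55857826,  0.34449159, -0.75453023, -0.13069425],
       [-0.82935939, -0.24554546,  0.50186694,  0.68842003],
       [-0.01238253,  0.9061087 ,  0.42286369,  0.4890389 ],
       [ 0.        ,  0.        ,  0.        ,  1.        ]])}
stand [(0.88, [299.8, 244.7])]
bask
[... 586 characters left out ...]
    [-9.99994262e-01,  3.24912706e-03, -9.58206227e-04,
         2.40121836e-01],
       [-2.77005441e-04,  2.03486795e-01,  9.79077651e-01,
         1.11866683e+00],
       [ 0.00000000e+00,  0.00000000e+00,  0.00000000e+00,
         1.00000000e+00]])}
stand [(0.65, [313.7, 196.4])]
basket [(0.93, [313.8, 217.2]), (0.74, [311.8, 195.5])]
keeper_peg [(0.65, [340.0, 157.8])]
keeper [(0.42, [336.4, 156.3]), (0.33, [390.1, 159.3])]
pin_left [(0.74, [317.1, 221.6])]
pin_right [(0.59, [319.0, 218.8])]
beaker [(0.86, [413.1, 276.7]), (0.31, [318.1, 218.3])]
blue_pot [(0.66, [390.7, 157.2])]
shelf_end [(0.91, [312.9, 199.0])]
seat_left [(0.67, [308.4, 194.6])]
seat_right [(0.8, [311.0, 196.0])]
1.2
```

```bash
python3 - <<'E'
import cv2
a=cv2.imread("pics/scene0.png");b=cv2.imread("pics/top0.png")
cv2.imwrite("pics/scene0c.png",cv2.resize(a[100:300,200:480],None,fx=2.85,fy=2.85,interpolation=cv2.INTER_CUBIC))
cv2.imwrite("pics/top0c.png",cv2.resize(b[115:315,230:460],None,fx=3,fy=3,interpolation=cv2.INTER_CUBIC))
E
```

```text
(no output)
```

View pics/scene0.png

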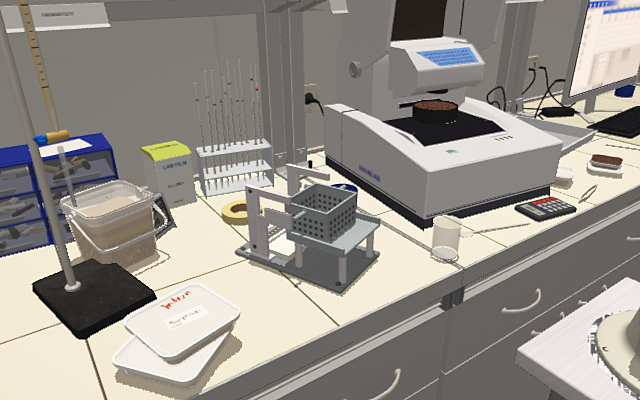

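View pics/top0.png

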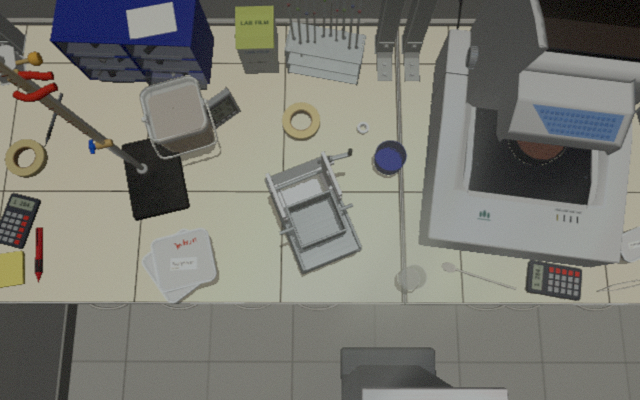

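```bash
ls pics
```

```text
scene0.png
scene0c.png
top0.png
top0c.png
```

View pics/scene0c.png

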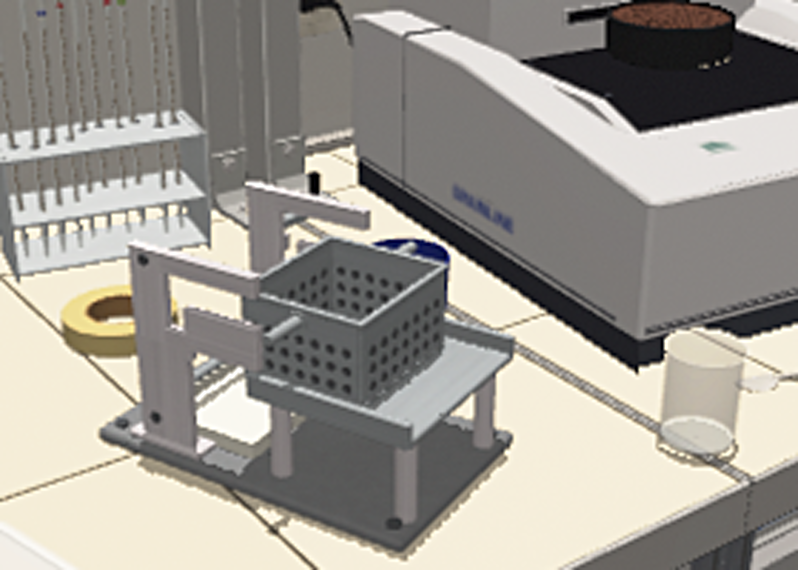

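View pics/top0c.png

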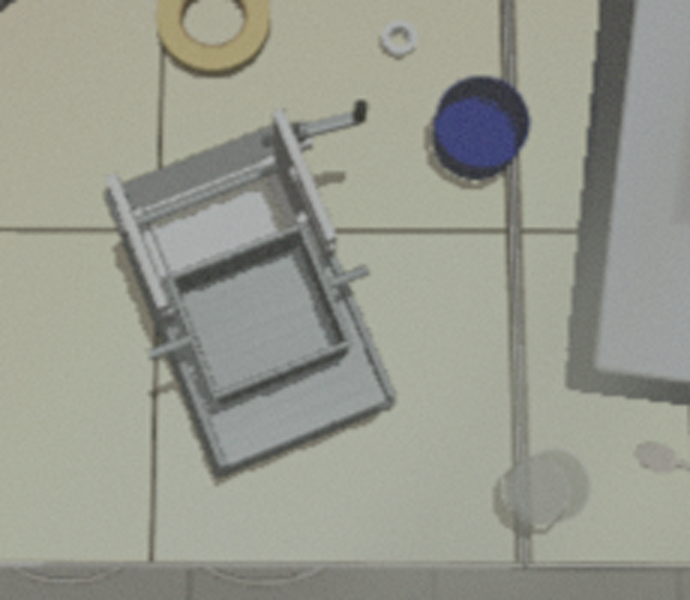

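```bash
cat > h.py <<'E'
import numpy as np, cv2
from scipy.optimize import least_squares
from scipy.spatial.transform import Rotation as R
def proj(cp,P):
    T=np.linalg.inv(cp['pose']); P=np.atleast_2d(P); c=P@T[:3,:3].T+T[:3,3]
    return np.c_[cp['cx']+cp['fx']*c[:,0]/-c[:,2], cp['cy']+cp['fy']*(-c[:,1])/-c[:,2]]
def S(p,P):
    P=np.atleast_2d(P)/1000.; c,s=np.cos(p[2]),np.sin(p[2])
    return np.c_[p[0]+c*P[:,0]-s*P[:,1], p[1]+s*P[:,0]+c*P[:,1], P[:,2]]
def boxlines(x,y,z):
    import itertools
    v=list(itertools.product(x,y,z)); 
    return [(a,b) for a in v for b in v if a<b and sum(i!=j for i,j in zip(a,b))==1]
E
cat > fit.py <<'E'
from h import *
from cell import *
ct,cs=camera_params('top'),camera_params('scene')
top=[((85,62,153),(113,180)),((-15,62,153),(163,305)),((85,-62,153),(280,113)),((-15,-62,153),(333,240)),((-125,64,87),(220,474)),((-125,-64,87),(393,402))]
sc=[((85,66,153),(131,245)),((-15,66,153),(258,292)),((85,-62,153),(248,185)),((-15,-66,153),(369,208))]
def res(p):
    r=[]
    for l,cp,o,k in((top,ct,(230,115),3),(sc,cs,(200,100),2.85)):
        P=S(p,[a for a,_ in l]); u=np.array([b for _,b in l])/k+np.array(o)
        r.append((proj(cp,P)-u).ravel())
    return np.concatenate(r)
s=least_squares(res,[0.3,-.6+.8,1.57-1.2],loss='soft_l1'); p=s.x
best=min((least_squares(res,[0.4,0.25,a],loss='soft_l1') for a in np.arange(-3,3,.5)),key=lambda s:s.cost)
p=best.x; print(p,np.degrees(p[2])); print(res(p).reshape(-1,2).round(1))
np.save('p.npy',p)
E
cat > ov.py <<'E'
from h import *
def overlay(src,out,cp,p,crop,k,bx=None,kth=None):
    x0,y0,x1,y1=crop
    im=cv2.resize(cv2.imread(src)[y0:y1,x0:x1],None,fx=k,fy=k,interpolation=cv2.INTER_CUBIC)
    def L(lines,col):
        for a,b in lines:
            u=(proj(cp,S(p,[a,b]))-[x0,y0]+.5)*k
            cv2.line(im,tuple(map(int,u[0].round())),tuple(map(int,u[1].round())),col,1,cv2.LINE_AA)
    for s in(1,-1):
        L(boxlines((-15,85),(58*s,66*s),(138,153)),(0,0,255))
        L(boxlines((-15,43),(58*s,66*s),(100,118)),(0,160,255))
    L(boxlines((-125,-6),(-62,62),(75,87)),(0,255,0))
    if bx is not None:
        L(boxlines((bx-45,bx+45),(-50,50),(75,135)),(255,0,0)); L([((bx,-82,125),(bx,82,125))],(255,0,255))
    if kth is not None:
        e=(74-45*np.sin(kth),-74-45*np.cos(kth)); L([((74,-74,117),(*e,117)),((*e,113),(*e,145))],(255,255,0))
    cv2.imwrite(out,im)
E
python3 fit.py; python3 - <<'E'
from ov import *; from cell import *
p=np.load('p.npy')
overlay('pics/top0.png','pics/ot.png',camera_params('top'),p,(230,115,460,315),3.4,-66,.1)
overlay('pics/scene0.png','pics/os.png',camera_params('scene'),p,(200,100,480,300),2.85,-66,.1)
E
```

```text
[0.53632438 0.27141087 0.39046758] 22.372144291028658
[[-0.8 -1. ]
 [ 0.   1.5]
 [-0.9 -0.3]
 [-0.1  0.7]
 [ 1.5 -1.5]
 [-0.5 -0.3]
 [-0.3  0.5]
 [-0.3 -3.6]
 [ 1.4 -0. ]
 [ 2.2  1.1]]
```

View pics/ot.png

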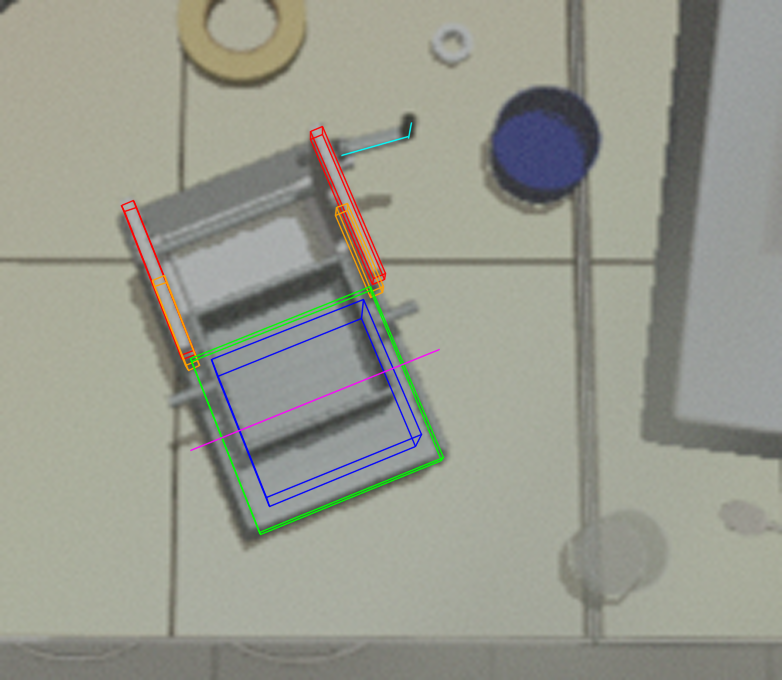

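View pics/os.png

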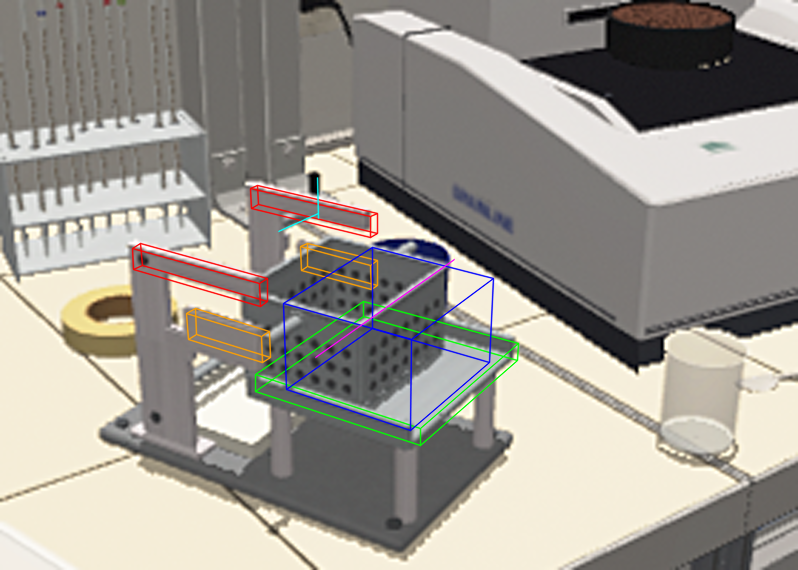

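```bash
cat >> h.py <<'E'
def unproj(cp,uv,z):
    d=np.array([(uv[0]-cp['cx'])/cp['fx'],-(uv[1]-cp['cy'])/cp['fy'],-1.]); d=cp['pose'][:3,:3]@d; o=cp['pose'][:3,3]
    return o+d*(z-o[2])/d[2]
E
python3 - <<'E'
from h import *; from cell import *
ct=camera_params('top'); cs=camera_params('scene')
for n,uv,z in [('edge',(320,302),0),('anal fl',(422,245),0.0),('anal fr',(612,262),.0),('anal fl',(422,245),0.1),('anal fr',(612,262),.1),('analtray',(465,195),.15),('head',(498,145),.3),('head',(510,145),.4),('beak',(410,279),0.03),('pot',(390,158),.04)]:
    print(n,unproj(ct,uv,z).round(3))
# analyser front bottom-left corner / top in scene
print(unproj(cs,(427,222),0),unproj(cs,(550,185),0))
g=R.from_quat(np.roll(state()['ee_rot'],-1)).as_matrix(); print(g.round(3)); print(camera_params('wrist')['pose'].round(3))
im=grab_frame('wrist'); cv2.imwrite('pics/w0.png',im[:,:,::-1])
im=cv2.imread('pics/top0.png'); cv2.imwrite('pics/z1.png',cv2.resize(im[150:275,255:365],None,fx=4.8,fy=4.8,interpolation=cv2.INTER_CUBIC))
E
```

```text
edge [0.334 0.252 0.   ]
anal fl [0.464 0.016 0.   ]
anal fr [ 0.427 -0.421  0.   ]
anal fl [0.452 0.036 0.1  ]
anal fr [ 0.417 -0.362  0.1  ]
analtray [ 0.549 -0.046  0.15 ]
head [ 0.605 -0.066  0.3  ]
head [ 0.571 -0.047  0.4  ]
beak [0.384 0.051 0.03 ]
pot [0.662 0.09  0.04 ]
[ 0.50309038 -0.02243037  0.        ] [ 0.46562547 -0.43013102  0.        ]
[[ 0.243  0.     0.97 ]
 [-0.97  -0.     0.243]
 [ 0.    -1.     0.   ]]
[[ 0.244  0.931  0.271  0.228]
 [-0.97   0.234  0.068 -0.613]
 [-0.    -0.28   0.96   0.374]
 [ 0.     0.     0.     1.   ]]
```

View pics/z1.png

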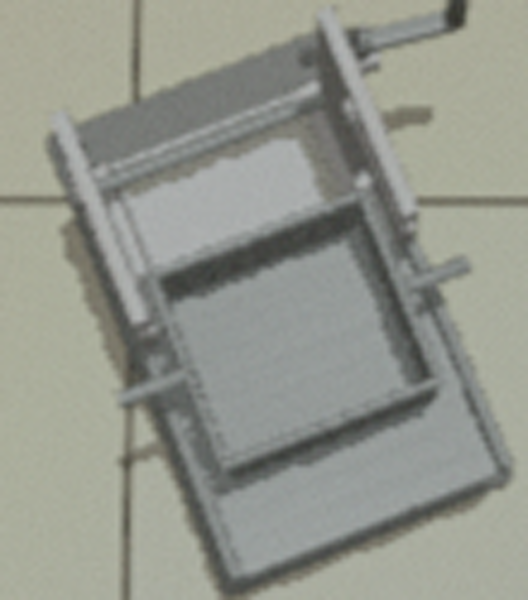

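View pics/w0.png

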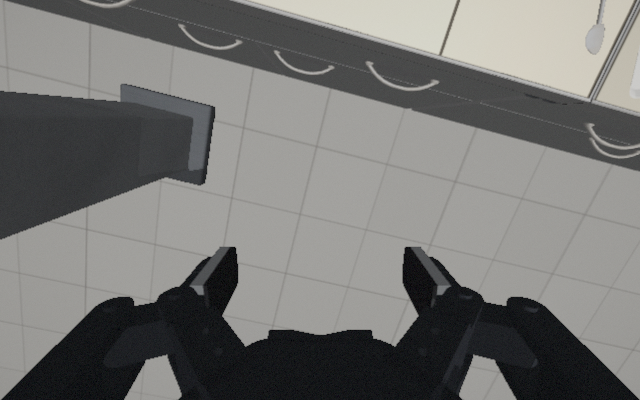

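```bash
cat >> h.py <<'E'
def plan(tgt,yaw=None):
    from cell import state
    s=state(); G=R.from_quat(np.roll(s['ee_rot'],-1)); d=G.inv().apply(np.array(tgt)-s['tool_pos'])
    out=d/.4
    if yaw is not None:
        zt=np.array([np.cos(yaw),np.sin(yaw),0]); T=np.c_[np.cross([0,0,-1],zt),[0,0,-1],zt]
        rv=(G.inv()*R.from_matrix(T)).as_rotvec(); out=np.r_[out,np.degrees(rv)/60]
    print('t',round(s['t'],2),'pos',s['tool_pos'].round(4),'F',s['force'].round(1),'w',round(float(s['width']),2),'|d|mm',(np.linalg.norm(d)*1000).round(1),'row',out.round(4)); return out
E
python3 -c "
from h import *
plan((.40,-.15,.35))"
```

```text
t 1.25 pos [ 0.1582 -0.6305  0.2503] F [-0.1  0.3 -0.2] w 1.0 |d|mm 547.0 row [-1.018  -0.2492  0.8786]
```

move_arm([
  [-0.9,-0.25,0.78,0,0,0,-0.1],
  [-0.9,-0.25,0.78,0,0,0,-0.1],
  [-0.9,-0.25,0.78,0,0,0,-0.1],
  [-0.9,-0.25,0.78,0,0,0,-0.1],
  [-0.9,-0.25,0.78,0,0,0,-0.1],
  [-0.9,-0.25,0.78,0,0,0,-0.1],
  [-0.9,-0.25,0.78,0,0,0,-0.1],
  [-0.9,-0.25,0.78,0,0,0,-0.1],
  [-0.9,-0.25,0.78,0,0,0,-0.1],
  [-0.9,-0.25,0.78,0,0,0,-0.1],
  [-0.9,-0.25,0.78,0,0,0,-0.1],
  [-0.9,-0.25,0.78,0,0,0,-0.1],
])

```text
t: 2.25
tool_pos: [0.3749, -0.2015, 0.3515]
ee_rot: [-0.558, 0.558, -0.433, 0.435]
force: [1.1, -0.2, 0.4]
width: 0.552
```

```bash
python3 -c "
from h import *
plan((.43,.229,.26),.39)"
```

```text
t 2.25 pos [ 0.3749 -0.2015  0.3515] F [ 1.1 -0.2  0.4] w 0.55 |d|mm 443.6 row [-1.0094e+00  2.2740e-01  3.9900e-01 -8.0000e-04 -1.3410e-01  1.8000e-03]
```

move_arm([
  [-1,0.05,0.4,0,-0.135,0,-0.1],
  [-1,0.05,0.4,0,-0.135,0,-0.1],
  [-1,0.05,0.4,0,-0.135,0,-0.1],
  [-1,0.05,0.4,0,-0.135,0,-0.1],
  [-1,0.05,0.4,0,-0.135,0,-0.1],
  [-1,0.2275,0.4,0,-0.135,0,-0.1],
  [-1,0.2275,0.4,0,-0.135,0,-0.1],
  [-1,0.2275,0.4,0,-0.135,0,-0.1],
  [-1,0.2275,0.4,0,-0.135,0,-0.1],
  [-1,0.2275,0.4,0,-0.135,0,-0.1],
  [-1,0.2275,0.4,0,-0.135,0,-0.1],
  [-1,0.2275,0.4,0,-0.135,0,-0.1],
])

```text
t: 3.25
tool_pos: [0.4281, 0.2302, 0.2579]
ee_rot: [0.59, -0.588, 0.393, -0.389]
force: [0.2, -0.2, 0.9]
width: 0.549
```

```bash
python3 - <<'E'
from h import *; from cell import *
from ov import overlay
p=np.load('p.npy')
plan((.43,.229,.26),.39)
cp=camera_params('wrist'); im=grab_frame('wrist'); cv2.imwrite('pics/w1.png',im[:,:,::-1])
import pickle; pickle.dump(cp,open('cw1.pkl','wb'))
overlay('pics/w1.png','pics/ow1.png',cp,p,(0,0,640,400),1.25,-30,.1)
E
```

```text
t 3.25 pos [0.4281 0.2302 0.2579] F [ 0.2 -0.2  0.9] w 0.55 |d|mm 3.1 row [ 0.0046 -0.0053  0.0033  0.0007  0.0094 -0.0063]
```

View pics/ow1.png

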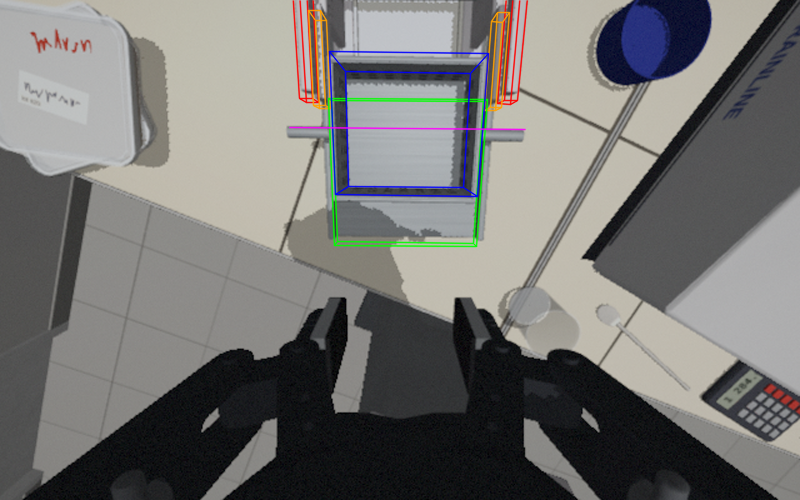

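```bash
cat >> h.py <<'E'
def tostand(P):
    p=np.load('p.npy'); P=np.asarray(P)-[p[0],p[1],0]; c,s=np.cos(p[2]),np.sin(p[2])
    return np.array([c*P[0]+s*P[1],-s*P[0]+c*P[1],P[2]])*1000
def planS(q,yaw=True):
    from cell import state
    p=np.load('p.npy'); print('stand pos',tostand(state()['tool_pos']).round(1)); return plan(S(p,q)[0],p[2] if yaw else None)
E
python3 -c "
from h import *
planS((-114,0,124))"
```

```text
stand pos [-116.5   -0.3  258.4]
t 3.3 pos [0.4287 0.2268 0.2584] F [-0.4 -0.5  0.4] w 0.55 |d|mm 134.4 row [ 0.0008  0.3361  0.0067  0.0015  0.0066 -0.0039]
```

move_arm([
  [0,0.336,0,0,0.006,0,-0.1],
  [0,0.336,0,0,0.006,0,-0.1],
  [0,0.336,0,0,0.006,0,-0.1],
  [0,0.336,0,0,0.006,0,-0.1],
  [0,0.336,0,0,0.006,0,-0.1],
  [0,0.336,0,0,0.006,0,-0.1],
])

```text
t: 3.8
tool_pos: [0.4318, 0.2215, 0.1263]
ee_rot: [0.586, -0.585, 0.396, -0.397]
force: [0.2, 0.7, 0.8]
width: 0.549
```

```bash
python3 - <<'E'
from h import *; from cell import *
planS((-89,0,124))
for n in ['wrist','scene']: cv2.imwrite(f'pics/{n}2.png',grab_frame(n)[:,:,::-1])
im=cv2.imread('pics/scene2.png'); cv2.imwrite('pics/scene2c.png',cv2.resize(im[100:300,200:480],None,fx=2.85,fy=2.85))
E
```

```text
stand pos [-115.6   -6.4  126.3]
t 3.8 pos [0.4318 0.2215 0.1263] F [0.2 0.7 0.8] w 0.55 |d|mm 27.5 row [-0.0166  0.0058  0.0664 -0.0008 -0.0098 -0.0001]
```

View pics/wrist2.png

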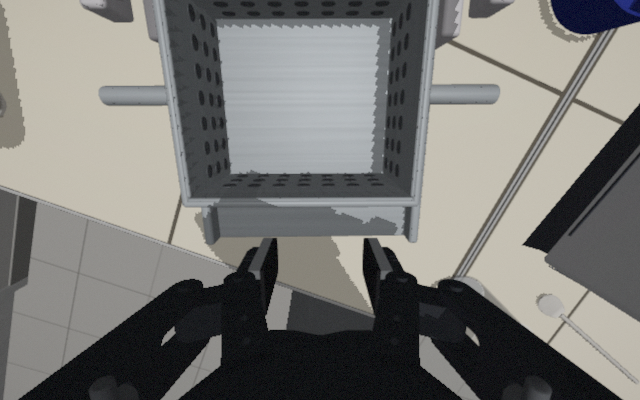

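View pics/scene2c.png

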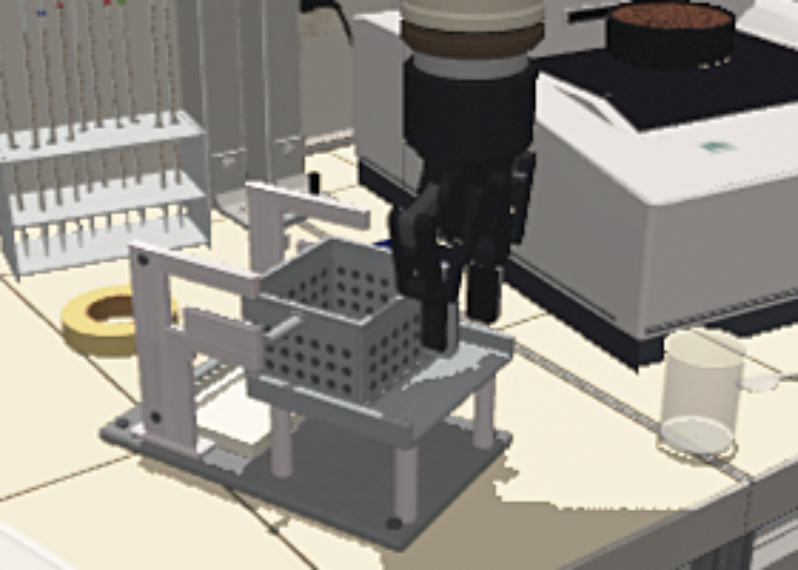

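move_arm([
  [-0.0165,0.005,0.02,0,-0.01,0,-0.1],
  [-0.0165,0.005,0.04,0,-0.01,0,-0.1],
  [-0.0165,0.005,0.055,0,-0.01,0,-0.1],
  [-0.0165,0.005,0.07,0,-0.01,0,-0.1],
  [-0.0165,0.005,0.085,0,-0.01,0,-0.1],
  [-0.0165,0.005,0.1,0,-0.01,0,-0.1],
  [-0.0165,0.005,0.115,0,-0.01,0,-0.1],
  [-0.0165,0.005,0.13,0,-0.01,0,-0.1],
  [-0.0165,0.005,0.145,0,-0.01,0,-0.1],
  [-0.0165,0.005,0.16,0,-0.01,0,-0.1],
  [-0.0165,0.005,0.17,0,-0.01,0,-0.1],
  [-0.0165,0.005,0.17,0,-0.01,0,-0.1],
])

```text
t: 4.9
tool_pos: [0.4932, 0.2535, 0.1231]
ee_rot: [0.588, -0.587, 0.393, -0.394]
force: [0.2, 0.5, -0.1]
width: 0.549
```

```bash
python3 - <<'E'
from h import *; from cell import *
planS((-6,0,124))
for n in ['wrist','scene']: cv2.imwrite(f'pics/{n}3.png',grab_frame(n)[:,:,::-1])
im=cv2.imread('pics/scene3.png'); cv2.imwrite('pics/scene3c.png',cv2.resize(im[100:300,200:480],None,fx=2.85,fy=2.85))
E
```

```text
stand pos [-4.670e+01 -1.000e-01  1.231e+02]
t 4.9 pos [0.4932 0.2535 0.1231] F [ 0.2  0.5 -0.1] w 0.55 |d|mm 40.7 row [-0.0002 -0.0022  0.1018 -0.0016  0.0003 -0.0006]
```

View pics/wrist3.png

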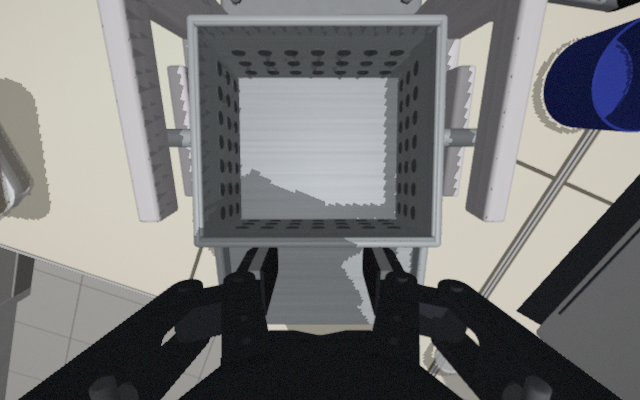

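View pics/scene3c.png

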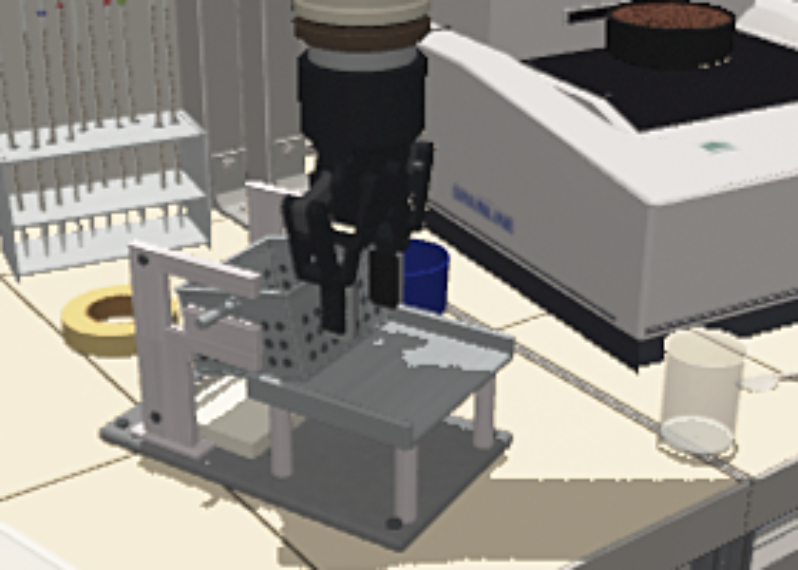

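```bash
python3 - <<'E'
from h import *; from cell import *
cp=camera_params('wrist')
for uv in [(178,137),(460,136)]: print(tostand(unproj(cp,uv,.122)).round(1))
E
```

```text
[ 16.3  61.9 122. ]
[ 16.8 -61.3 122. ]
```

move_arm([
  [0,-0.002,0.012,0,0,0,-0.1],
  [0,-0.002,0.024,0,0,0,-0.1],
  [0,-0.002,0.036,0,0,0,-0.1],
  [0,-0.002,0.048,0,0,0,-0.1],
  [0,-0.002,0.057,0,0,0,-0.1],
  [0,-0.002,0.064,0,0,0,-0.1],
  [0,-0.002,0.07,0,0,0,-0.1],
  [0,-0.002,0.075,0,0,0,-0.1],
  [0,-0.002,0.075,0,0,0,-0.1],
  [0,-0.002,0.075,0,0,0,-0.1],
])

```text
t: 5.83
tool_pos: [0.5199, 0.2647, 0.1239]
ee_rot: [0.588, -0.587, 0.393, -0.393]
force: [-0.1, 0.4, 0.3]
width: 0.547
```

```bash
python3 - <<'E'
from h import *; from cell import *
planS((-13,0,124))
for n in ['wrist','scene']: cv2.imwrite(f'pics/{n}4.png',grab_frame(n)[:,:,::-1])
im=cv2.imread('pics/scene4.png'); cv2.imwrite('pics/scene4c.png',cv2.resize(im[100:300,200:480],None,fx=2.85,fy=2.85))
E
```

```text
stand pos [-1.770e+01  1.000e-01  1.239e+02]
t 5.83 pos [0.5199 0.2647 0.1239] F [-0.1  0.4  0.3] w 0.55 |d|mm 4.7 row [ 0.0001 -0.0002  0.0118 -0.001   0.0009 -0.0002]
```

View pics/wrist4.png

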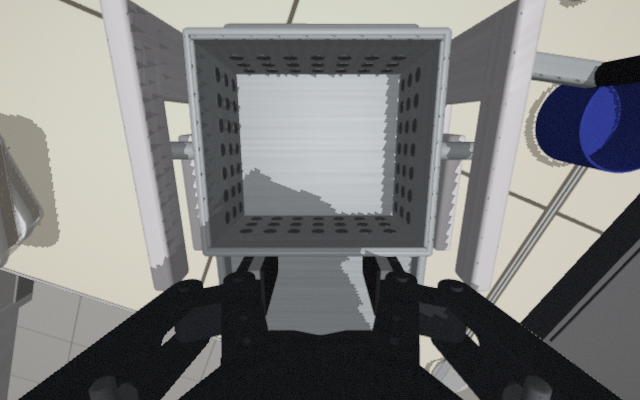

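View pics/scene4c.png

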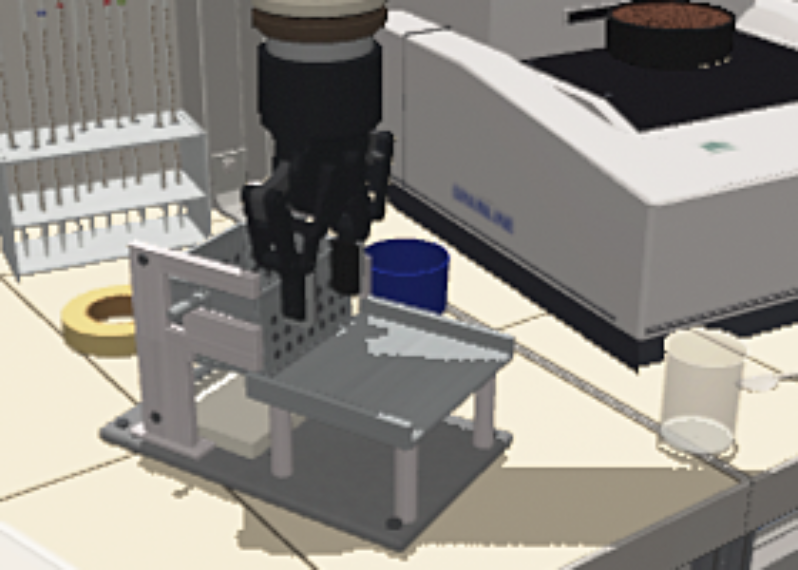

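```bash
python3 - <<'E'
from h import *; from cell import *
cp=camera_params('wrist')
for uv in [(180,151),(458,150)]: print(tostand(unproj(cp,uv,.122)).round(1))
E
```

```text
[ 40.   62.4 122. ]
[ 40.6 -61.8 122. ]
```

move_arm([
  [0,0,0.008,0,0,0,-0.1],
  [0,0,0.014,0,0,0,-0.1],
  [0,0,0.018,0,0,0,-0.1],
  [0,0,0.022,0,0,0,-0.1],
  [0,0,0.022,0,0,0,-0.1],
  [0,0,0.022,0,0,0,-0.1],
])

```text
t: 6.43
tool_pos: [0.528, 0.268, 0.1239]
ee_rot: [0.588, -0.587, 0.393, -0.393]
force: [-0.2, -0.2, 0.6]
width: 0.549
```

```bash
cat > look.py <<'E'
import sys
from h import *; from cell import *
k=sys.argv[1]
print(tostand(state()['tool_pos']).round(1),state()['force'])
a=grab_frame('wrist'); b=grab_frame('scene')
cv2.imwrite(f'pics/w{k}.png',a[:,:,::-1]); cv2.imwrite(f'pics/s{k}.png',b[:,:,::-1])
cv2.imwrite(f'pics/s{k}c.png',cv2.resize(b[120:290,220:400,::-1],None,fx=3.5,fy=3.5))
E
python3 look.py 5
```

```text
[ -9.    0.  123.9] [-0.22269493 -0.16395137  0.6386922 ]
```

View pics/w5.png

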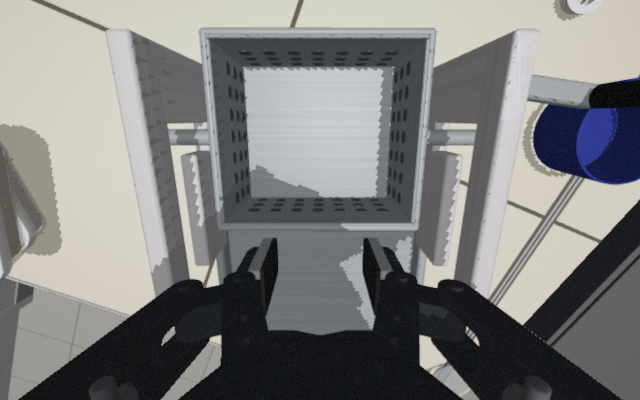

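View pics/s5c.png

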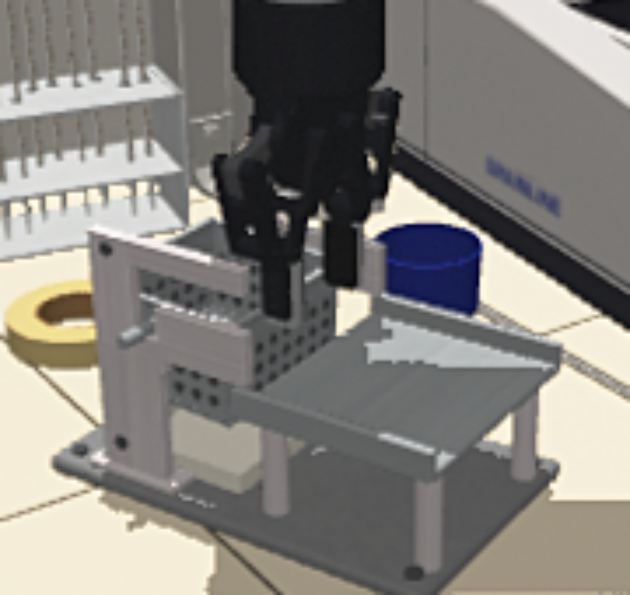

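```bash
python3 - <<'E'
from h import *; from cell import *
cp=camera_params('wrist'); ct=camera_params('top')
for uv in [(190,137),(452,137)]: print(tostand(unproj(cp,uv,.104)).round(1))
q=tostand(unproj(ct,(350.3,149.7),.145)); print(q, np.hypot(q[0]-74,q[1]+74), np.arctan2(74-q[0],-74-q[1]))
print('pot',tostand([.662,.09,0]))
planS((-34,0,124)); planS((-34,0,230))
E
```

```text
[ 53.8  65.3 104. ]
[ 54.  -66.6 104. ]
[  70.73284877 -119.34441171  145.        ] 45.46196157681321 0.0719276062866136
pot [  47.16740852 -215.59104501    0.        ]
stand pos [ -9.2   0.  123.9]
t 6.53 pos [0.5278 0.2679 0.1239] F [-0.7  0.4 -0.2] w 0.55 |d|mm 24.8 row [-0.     -0.0004 -0.062  -0.0005  0.0009 -0.0001]
stand pos [ -9.2   0.  123.9]
t 6.53 pos [0.5278 0.2679 0.1239] F [-0.7  0.4 -0.2] w 0.55 |d|mm 109.0 row [-0.000e+00 -2.654e-01 -6.190e-02 -5.000e-04  9.000e-04 -1.000e-04]
```

move_arm([
  [0,0,-0.02,0,0,0,-0.1],
  [0,0,-0.05,0,0,0,-0.1],
  [0,0,-0.062,0,0,0,-0.1],
  [0,-0.1,-0.062,0,0,0,-0.1],
  [0,-0.2,-0.062,0,0,0,0.3],
  [0,-0.27,-0.062,0,0,0,1],
  [0,-0.27,-0.062,0,0,0,1],
  [0,-0.27,-0.062,0,0,0,1],
  [0,-0.27,-0.062,0,0,0,1],
])

```text
t: 7.28
tool_pos: [0.5043, 0.2576, 0.2313]
ee_rot: [-0.587, 0.588, -0.393, 0.394]
force: [0.1, -0.6, -0.5]
width: 0.001
```

```bash
python3 look.py 6; python3 - <<'E'
from h import *; from cell import *
from ov import overlay
p=np.load('p.npy'); overlay('pics/w6.png','pics/ow6.png',camera_params('wrist'),p,(0,0,640,400),1.25,None,.07)
planS((74,-119,230))
E
```

```text
[-34.8  -0.6 231.3] [ 0.13978212 -0.64024847 -0.51354323]
stand pos [-35.3  -0.6 230.3]
t 7.38 pos [0.5039 0.2575 0.2303] F [ 0.3 -0.7 -0.1] w -0.0 |d|mm 161.2 row [0.2963 0.0003 0.273  0.0023 0.0008 0.0005]
```

View pics/ow6.png

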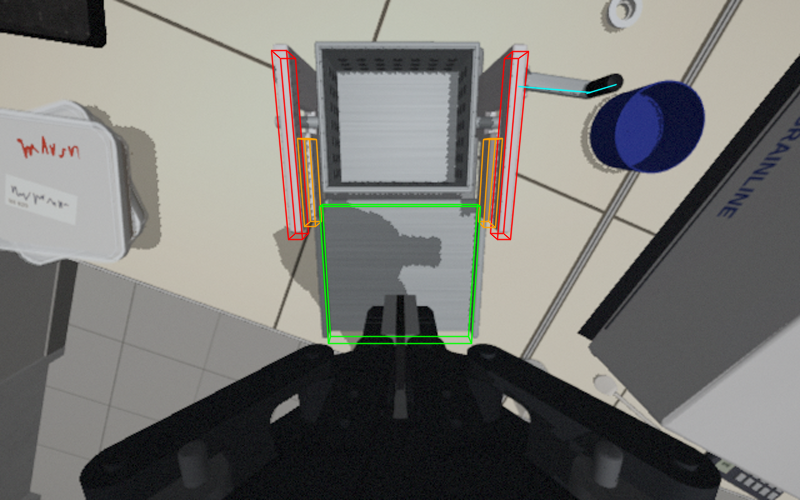

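View pics/s6c.png

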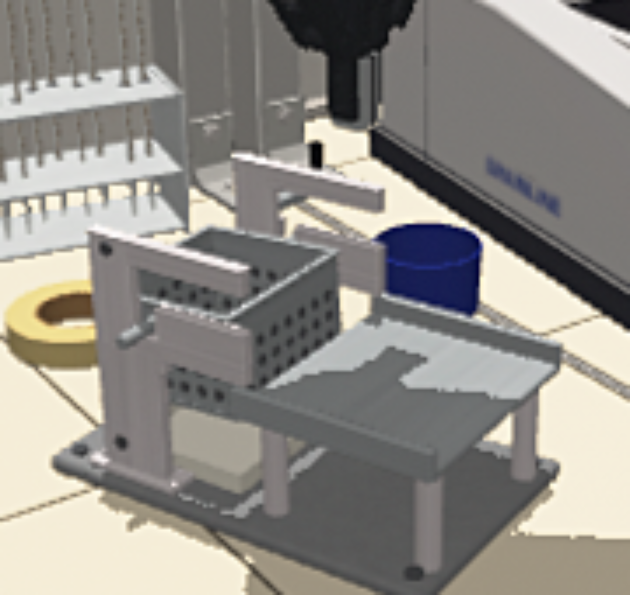

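```bash
python3 - <<'E'
from h import *; from cell import *
p=np.load('p.npy'); p[:2]+=.003*np.array([np.cos(p[2]),np.sin(p[2])]); np.save('p.npy',p)
cp=camera_params('wrist'); ct=camera_params('top')
for q in (tostand(unproj(cp,(489.6,64),.145)),tostand(unproj(ct,(350.3,149.7),.145))):
    print(q, np.hypot(q[0]-74,q[1]+74), np.arctan2(74-q[0],-74-q[1]))
print(tostand(unproj(cp,(522/1.25,45/1.25),.153)),tostand(unproj(cp,(282/1.25,45/1.25),.153)))
planS((104,-119,230))
E
```

```text
[  69.45317886 -116.60855215  145.        ] 42.85046439722224 0.10630915986431007
[  67.73284877 -119.34441171  145.        ] 45.775461305961954 0.13734208709718101
[ 84.3763468  -63.22779631 153.        ] [ 84.22299551  59.70763396 153.        ]
stand pos [-38.3  -0.6 230.3]
t 7.38 pos [0.5039 0.2575 0.2303] F [ 0.3 -0.7 -0.1] w -0.0 |d|mm 185.1 row [2.964e-01 1.000e-04 3.555e-01 2.300e-03 8.000e-04 5.000e-04]
```

move_arm([
  [0.3,0,0.36,0,0,0,1],
  [0.3,0,0.36,0,0,0,1],
  [0.3,0,0.36,0,0,0,1],
  [0.3,0,0.36,0,0,0,1],
  [0.3,0,0.36,0,0,0,1],
  [0.3,0,0.36,0,0,0,1],
  [0.3,0,0.36,0,0,0,1],
])

```text
t: 7.97
tool_pos: [0.6835, 0.2013, 0.229]
ee_rot: [-0.586, 0.588, -0.395, 0.393]
force: [-1.3, 0.8, -0.6]
width: 0.002
```

```bash
python3 look.py 7; python3 -c "
from h import *
planS((104,-119,146))"
```

```text
[ 106.5 -120.9  229. ] [-1.28707671  0.8395532  -0.57001626]
stand pos [ 105.6 -118.2  230.4]
t 8.07 pos [0.6817 0.2035 0.2304] F [-0.9  0.2 -0.6] w 0.0 |d|mm 84.4 row [ 0.0024  0.2109 -0.0035  0.0025  0.003  -0.0013]
```

View pics/w7.png

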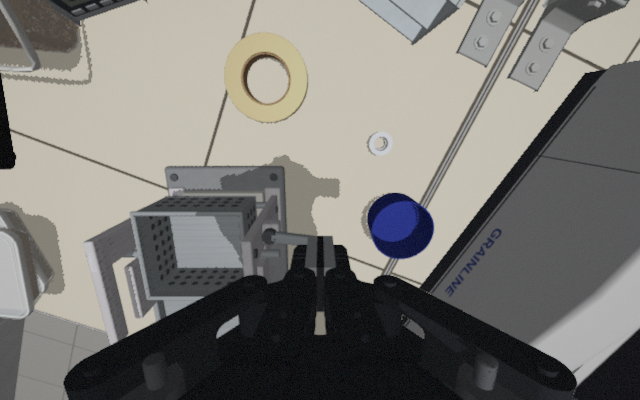

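View pics/s7c.png

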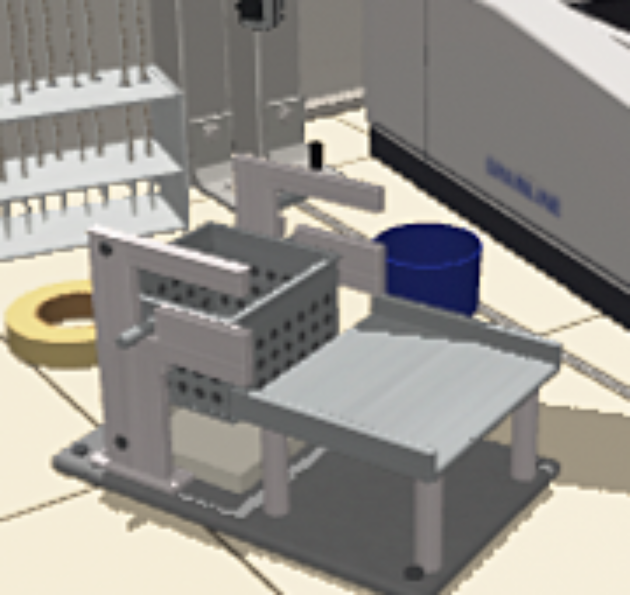

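move_arm([
  [0.002,0.08,-0.003,0,0,0,1],
  [0.002,0.16,-0.003,0,0,0,1],
  [0.002,0.21,-0.003,0,0,0,1],
  [0.002,0.21,-0.003,0,0,0,1],
  [0.002,0.21,-0.003,0,0,0,1],
])

```text
t: 8.48
tool_pos: [0.6809, 0.2018, 0.147]
ee_rot: [-0.587, 0.589, -0.393, 0.392]
force: [0.6, 0.5, 1.0]
width: 0.001
```

```bash
python3 look.py 8; python3 - <<'E'
from h import *
from cell import *
print(tostand(state()['tool_pos']))
planS((104,-119,146))
p=np.load('p.npy')
s=state(); G=R.from_quat(np.roll(s['ee_rot'],-1))
for d in (4,15,30,45,60,75,90,95):
    th=np.radians(d); peg=np.array([74-45*np.sin(min(th,1.571)),-74-45*np.cos(min(th,1.571))])
    off=np.array([16,-18*d/45]) if d<=45 else np.array([14.5*(90-min(d,90))/45,-20])
    if d>90: off=np.array([0,-17])
    q=peg+off; print(d,q.round(1),(G.inv().apply(S(p,[q[0],q[1],146])[0]-s['tool_pos'])/.4).round(4))
E
```

```text
[ 104.2 -119.4  147. ] [0.58580194 0.51693886 1.01461042]
[ 106.4158402  -119.49887945  149.85935969]
stand pos [ 106.4 -119.5  149.9]
t 8.58 pos [0.683  0.2026 0.1499] F [ 0.6 -0.3  0.6] w 0.0 |d|mm 4.6 row [-0.0013  0.0096 -0.0061 -0.0024  0.0021 -0.0004]
4 [  86.9 -120.5] [ 0.0024  0.0095 -0.0489]
15 [  78.4 -123.5] [ 0.0098  0.0095 -0.0702]
30 [  67.5 -125. ] [ 0.0135  0.0094 -0.0973]
45 [  58.2 -123.8] [ 0.0105  0.0093 -0.1206]
60 [  44.7 -116.5] [-0.0078  0.0093 -0.1543]
75 [  35.4 -105.6] [-0.035   0.0092 -0.1776]
90 [ 29. -94.] [-0.0642  0.0092 -0.1934]
95 [ 29. -91.] [-0.0717  0.0092 -0.1934]
```

View pics/s8c.png

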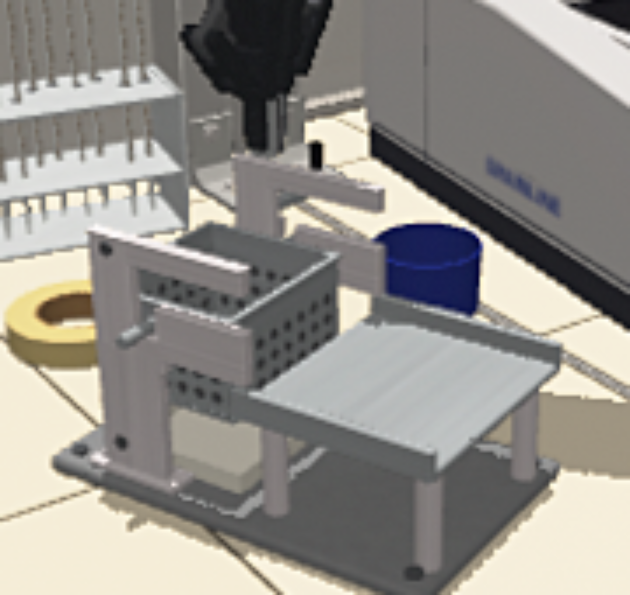

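View pics/w8.png

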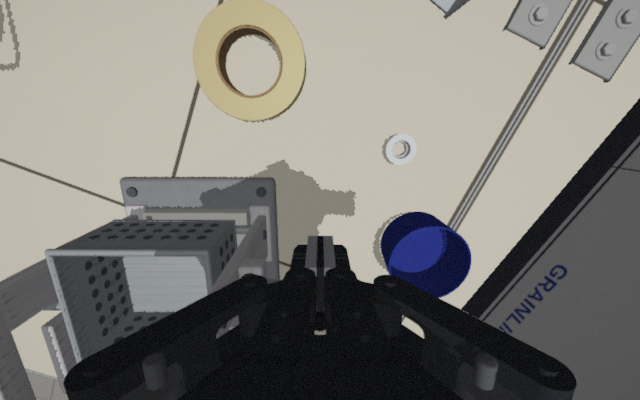

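move_arm([
  [0.002,0.003,-0.02,0,0,0,1],
  [0.002,0.003,-0.035,0,0,0,1],
  [0.003,0.003,-0.048,0,0,0,1],
  [0.007,0.003,-0.06,0,0,0,1],
  [0.01,0.003,-0.07,0,0,0,1],
  [0.012,0.003,-0.083,0,0,0,1],
  [0.0135,0.003,-0.097,0,0,0,1],
  [0.0125,0.003,-0.109,0,0,0,1],
  [0.0105,0.003,-0.12,0,0,0,1],
  [0.0105,0.003,-0.12,0,0,0,1],
])

```text
t: 9.42
tool_pos: [0.639, 0.1787, 0.1465]
ee_rot: [-0.587, 0.588, -0.393, 0.393]
force: [-0.5, -0.0, -0.2]
width: -0.001
```

```bash
python3 look.py 9; python3 - <<'E'
from cell import *; import cv2
b=grab_frame('top')[:,:,::-1]; cv2.imwrite('pics/t9c.png',cv2.resize(b[115:275,240:420],None,fx=3.5,fy=3.5))
E
```

```text
[  56.6 -124.9  146.5] [-0.51399849 -0.03818854 -0.23375345]
```

View pics/s9c.png

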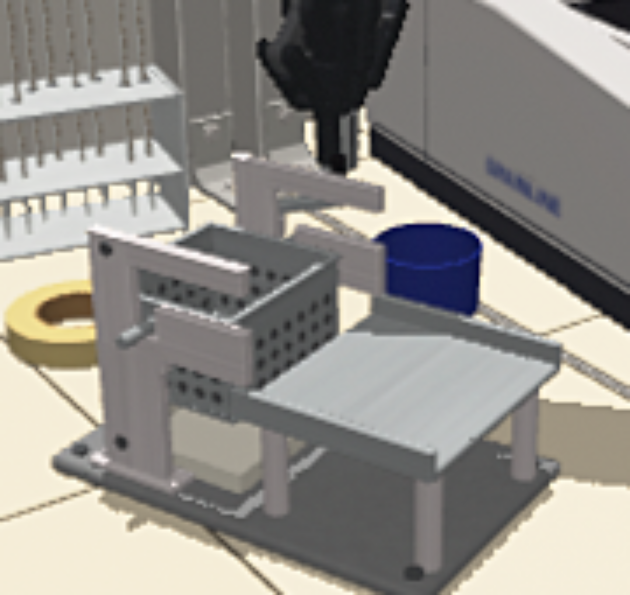

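View pics/t9c.png

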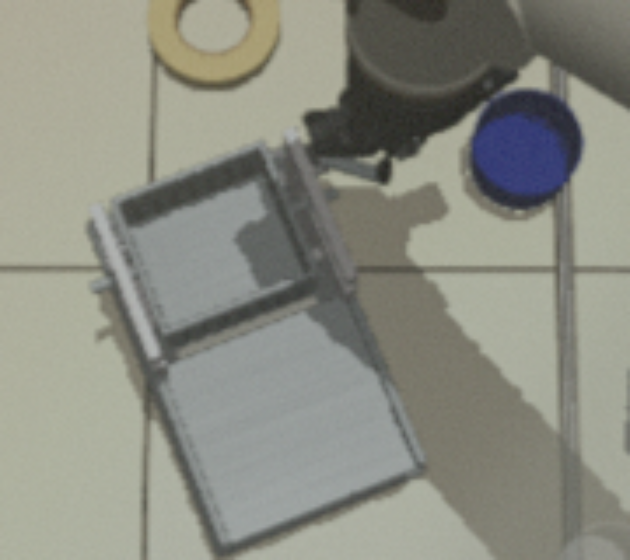

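```bash
python3 - <<'E'
from h import *
from cell import *
ct=camera_params('top'); q=tostand(unproj(ct,(240+385/3.5,115+168/3.5),.145))
print(q, np.hypot(q[0]-74,q[1]+74), np.degrees(np.arctan2(74-q[0],-74-q[1])))
p=np.load('p.npy')
s=state(); print(tostand(s['tool_pos'])); G=R.from_quat(np.roll(s['ee_rot'],-1))
for d in (40,50,60,70,80,90,95):
    th=np.radians(d); peg=np.array([74-45*np.sin(min(th,1.571)),-74-45*np.cos(min(th,1.571))])
    off=np.array([16,-18*d/45]) if d<=45 else np.array([14.5*(90-min(d,90))/45,-20])
    if d>90: off=np.array([0,-17])
    q=peg+off; print(d,q.round(1),(G.inv().apply(S(p,[q[0],q[1],146])[0]-s['tool_pos'])/.4).round(4))
E
```

```text
[  41.12294252 -107.48288308  145.        ] 46.92551937099942 44.47693916458186
[  57.28747129 -125.18550511  146.31006404]
40 [  61.1 -124.5] [-0.0018  0.0008  0.0095]
50 [  52.4 -122.9] [-0.0057  0.0008 -0.0122]
60 [  44.7 -116.5] [-0.0217  0.0008 -0.0315]
70 [  38.2 -109.4] [-0.0395  0.0008 -0.0478]
80 [  32.9 -101.8] [-0.0585  0.0008 -0.0609]
90 [ 29. -94.] [-0.078   0.0008 -0.0706]
95 [ 29. -91.] [-0.0855  0.0008 -0.0706]
```

move_arm([
  [-0.006,0,-0.012,0,0,0,1],
  [-0.014,0,-0.023,0,0,0,1],
  [-0.022,0,-0.032,0,0,0,1],
  [-0.031,0,-0.04,0,0,0,1],
  [-0.04,0,-0.048,0,0,0,1],
  [-0.049,0,-0.055,0,0,0,1],
  [-0.058,0,-0.061,0,0,0,1],
  [-0.066,0,-0.066,0,0,0,1],
  [-0.072,0,-0.069,0,0,0,1],
  [-0.076,0,-0.071,0,0,0,1],
  [-0.076,0,-0.071,0,0,0,1],
])

```text
t: 10.48
tool_pos: [0.6017, 0.1967, 0.1465]
ee_rot: [0.588, -0.588, 0.393, -0.393]
force: [-0.2, -0.4, 0.4]
width: -0.001
```

```bash
python3 look.py 10; python3 - <<'E'
from cell import *; import cv2
b=grab_frame('top')[:,:,::-1]; cv2.imwrite('pics/t10c.png',cv2.resize(b[115:275,240:420],None,fx=3.5,fy=3.5))
E
```

```text
[ 29.  -94.  146.5] [-0.18289667 -0.37982941  0.38674676]
```

View pics/s10c.png

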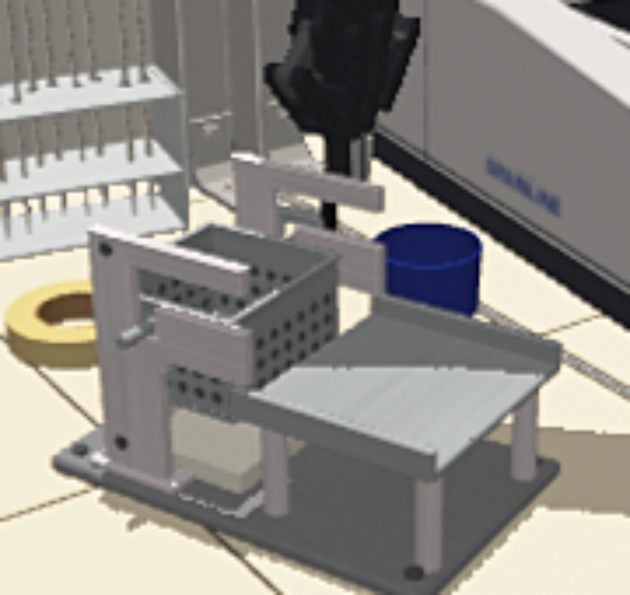

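View pics/t10c.png

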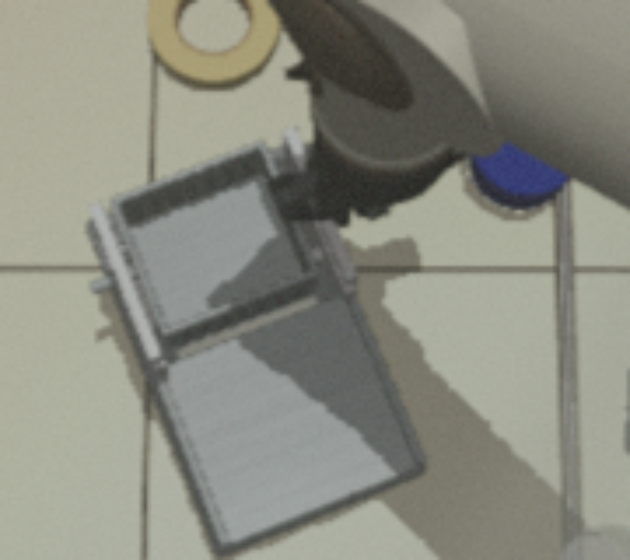

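View pics/w10.png

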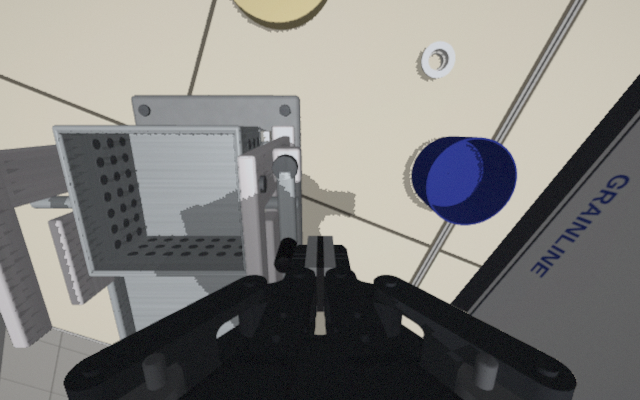

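move_arm([
  [-0.003,0,0,0,0,0,1],
  [-0.006,0,0,0,0,0,1],
  [-0.009,0,0,0,0,0,1],
  [-0.009,0,0,0,0,0,1],
])

```text
t: 10.97
tool_pos: [0.6014, 0.1979, 0.1464]
ee_rot: [-0.587, 0.588, -0.393, 0.394]
force: [0.9, -3.9, 0.3]
width: -0.0
```

```bash
python3 look.py 11; python3 -c "
from cell import *; print(state()['force'])"
```

```text
[ 29.2 -92.8 146.4] [ 0.93348555 -3.85764673  0.30964311]
[ 1.72129856 -5.22624152  1.15070842]
```

View pics/w11.png

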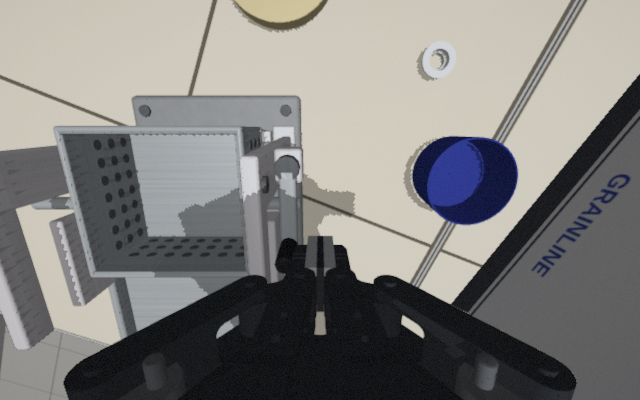

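move_arm([
  [-0.004,0,0,0,0,0,1],
  [-0.004,0,0,0,0,0,1],
])

```text
t: 11.23
tool_pos: [0.6012, 0.1982, 0.1464]
ee_rot: [-0.586, 0.588, -0.393, 0.395]
force: [1.6, -7.1, 1.2]
width: 0.004
```

```bash
python3 -c "
from h import *
from cell import *; s=state(); print(s['force'],tostand(s['tool_pos']))"
```

```text
[ 1.56546267 -7.124357    1.20983409] [ 29.12504166 -92.43978852 146.36921741]
```

Hard stop reached. I'll back off in −y, lift and check.

move_arm([
  [0.02,0,0,0,0,0,1],
  [0.06,0,0,0,0,0,1],
  [0.08,-0.05,0,0,0,0,1],
  [0.08,-0.15,0,0,0,0,1],
  [0.08,-0.25,-0.05,0,0,0,1],
  [0.08,-0.3,-0.15,0,0,0,1],
  [0.08,-0.3,-0.25,0,0,0,1],
  [0.08,-0.3,-0.35,0,0,0,1],
  [0.08,-0.3,-0.35,0,0,0,1],
  [0.08,-0.3,-0.35,0,0,0,1],
])

```text
t: 12.07
tool_pos: [0.4807, 0.1167, 0.2662]
ee_rot: [-0.587, 0.588, -0.393, 0.394]
force: [0.8, 0.1, 0.4]
width: -0.002
```

```bash
python3 look.py 12; python3 - <<'E'
from cell import *; import cv2
from h import *; from ov import overlay
b=grab_frame('top')[:,:,::-1]; cv2.imwrite('pics/t12.png',b)
p=np.load('p.npy')
overlay('pics/t12.png','pics/t12o.png',camera_params('top'),p,(240,115,420,275),4,None,1.571)
cv2.imwrite('pics/t12c.png',cv2.resize(b[115:315,240:440],None,fx=3,fy=3))
for l in('beaker','blue_pot'): print(l,search_frame('top',l)[:1])
E
```

```text
[-113.3 -121.9  266.2] [0.81105972 0.07456966 0.38075511]
beaker [{'centre': [414.1, 277.6], 'score': 0.96}]
blue_pot [{'centre': [380.2, 160.2], 'score': 0.76}]
```

View pics/s12c.png

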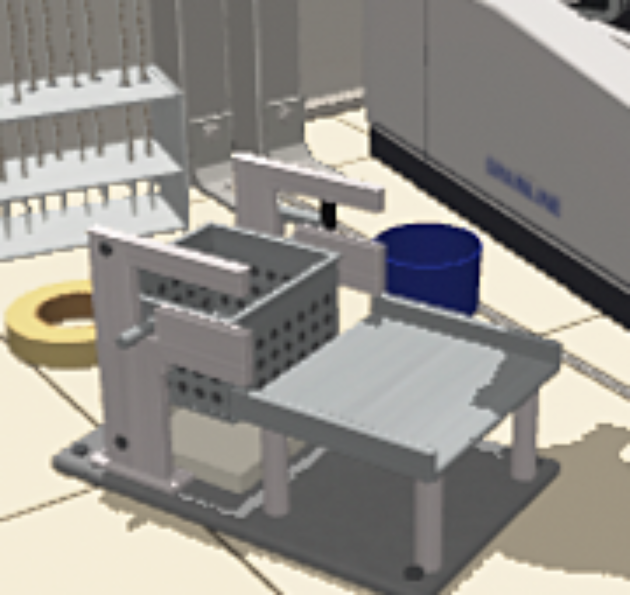

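View pics/t12o.png

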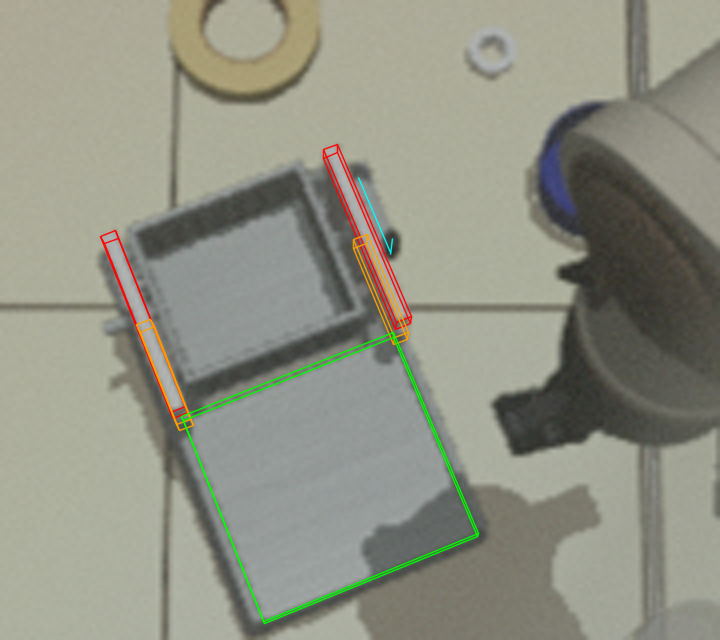

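View pics/w12.png

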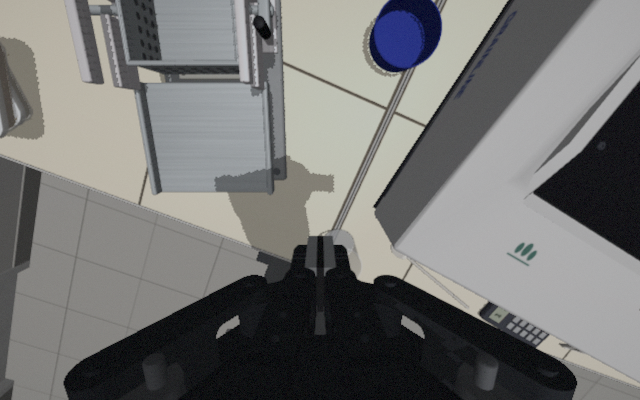

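```bash
python3 -c "
from cell import *
print(job_done(), state()['t'])"
```

```text
the job is handed in; nothing more can be done
the job is handed in; nothing more can be done
```

I pushed the basket along the shelf with two half-open fingers, without lifting it, until both pins dropped into the hook throats. I then swung the keeper arm round with the closed fingers until it hit its stop. The robot was clear of everything when I handed the job in, at about 12.5 s on its clock.

What the last checks showed:
- **Basket:** The wrist view just after the drop and the later pictures show it hanging level. The wrist view put both pins at x ≈ 54 mm. That is about 4 mm past the nominal 50 mm; the basket had clearly dropped, and I later found my stand pose was about 3 mm off in x, which explains most of it.
- **Keeper:** It met a firm stop, with force rising to about 7 N while the finger moved less than 2 mm. That is well above the roughly 1 N needed to turn it. In the overhead picture the arm lies parallel to the right hook plate, with the peg at the closed position to within a few mm.
- **Beaker:** It was found within about 1 px of where it started.
- **Blue pot:** The network's overhead reading was about 10 px off its starting position, because the gripper hid part of the pot in that picture. In the scene view it looks unmoved, and nothing came near it.

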